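Unhitch the cart coupler from its ball mount

ROBOT

A 6-joint arm with a two-finger parallel gripper is mounted at the origin on a cart in front of the work surface, level with it; the furniture and walls round the work are solid. World frame = base frame: x ahead of the robot, y to its left, z up, the work surface at z = 0. Lengths are in m, angles in rad, forces in N, time in s.
With the tool pointing down it reaches from about 0.35 to 0.85 m from the base axis. Payload 8.1 kg.
Tool frame: the origin (TCP) lies at the very end of the fingers, on their centre line; the grasp point (between the pads) lies 19 mm behind it (env.grip_point_offset is the distance from the TCP to the grasp point, in m); z points along the fingers, y is the line along which they close (so a half turn about z gives the same grasp; the last joint's range is limited). The gripper opens to 93 mm and grips with 3 to 60 N. Pads are 15 mm wide; open, the fingers measure 128 mm over their backs; the gripper's body (75 mm by 188 mm) begins 65 mm behind the grasp point.
Start: joints at [-1.238, 0.13, 1.488, -0, 1.523, -0.085], TCP at [0.243, -0.548, 0.219] pointing down, gripper open.
Joint ranges: [-2.96, 2.96], [-0.89, 2.26], [0.02, 2.5], [-1.34, 4.48], [0, 2.73], [-2.66, 2.66]. Speed limits (rad/s): [2.39, 2.39, 2.79, 3.14, 3.14, 3.14].

INTERFACE

Orientations are given as a rotation vector (axis times angle).
In Python, from cell import env gives the robot as it stands.
- The arm moves only by the tool move_arm, never from a script. Its argument "steps" is a list of rows, each a list of 3 entries, a list of its own where there are three numbers: the shift along the tool's x, y, z in shares of 80 cm (1.0 is 80 cm), then the turn, a rotation vector about the tool's x, y, z in a scale on which 1.0 is 360 degrees, then the closure, from -1 (fully open) to 1 (shut). In form: [[[dx, dy, dz], [wx, wy, wz], hand], ...]. A call has 1 to 20 rows; each row is the pose to reach, as a shift and turn from the pose commanded when the call began, along the tool's axes at that moment; what a row does not reach only later rows make up. A row lasts 1/10 s, in which the tool goes at most 50 mm and 8.59 degrees, less where a joint would pass 70% of its speed; a pose out of reach is approached as far as the arm can. A call with a gripper value outside its range is refused whole. The fingers move at their own pace and stop on an object; the grip force is fixed at half the most. Time passes only in rows, so rows that repeat a pose let the fingers close. It gives the time, the measured TCP pose, the force, the opening and the grip force at its end, in the units of the state.
- env.sense(): the state, without advancing time (a new reading comes with each control period).
- env.camera(name): name is "scene" or "top"; returns a dict with "color" (400x640x3 uint8, red, green, blue), "K" (3x3 intrinsics, pixels), "k1" (the pictures are not rectified: a ray, as slopes to the right and down, at radius r is drawn at 1 + k1 r^2 times it, then the intrinsics apply), "pose" (4x4, takes a point from camera to world coordinates). Camera axes: x right, y down, z forward; pixel columns grow to the right and rows downward; lengths in m; the calibration is good to about 2 mm. A picture is of the moment at which its call begins. There is no depth.
- env.hand_in(): hands the job in; it is judged then, once.
The state is a dict: "clock": time; "joint_positions": joint angles; "joint_vel": joint speeds; "tau": joint torques, N m; "eef_pos": TCP position; "tcp_rot": TCP orientation; "wrist_force": force on the tool from outside, world axes, zero at the start; "torque": the same for the moment, N m; "opening": finger opening in m; "finger_force": force on a finger pad.
Only numpy, scipy, OpenCV 4.12 (cv2) and the standard library are available. Lean on these libraries where they do the work, as an engineer would, in place of code of your own. Each camera call takes 0.05 s, during which the arm holds its last target. There are 200 camera calls.

TASK

Two tow couplers of the lab's sample cart are parked on ball mounts. Unhitch the one with the orange latch: pull its upright latch handle sideways, away from the coupler, against the spring while the coupler is still seated, then lift the coupler off its ball and finish while still holding it in the gripper, roughly level and still, above its own mount with at least 6 cm of air between the ball and the coupler's lower rim. Leave the blue-latched coupler hitched and do not disturb the bottle and jar.

Things in the scene. Friction and masses are not known exactly. Their poses are not given: they have to be found in the camera images.
- orange_mount: fixed ball mount of the orange coupler. Origin: underside on the ball's axis; z up, x towards its tongue cradle. Base plate x -48 to 108, y +-48, 10 high; pedestal 66x66, top at z 40; steel ball of diameter 40, flat below at z 56, top at z 85, on a neck of diameter 16; cradle at x 85, 12 thick, cheeks at y +-17 to 23 up to z 72, the tongue stub between them with 2 of play a side (mm)
- orange_coupler: loose aluminium coupler, about 0.37 kg, an orange patch on its roof: box 60x60x56 open below, over the ball (2 of play round it); dark tongue stub 30x30 to x 115. Origin: at its lower rim on the ball's axis, 40 above the mount's origin when seated, axes as the mount's; latch on the -y side. Rises 45 straight up to be free of the ball (mm)
- orange_latch (a joint): latch of the orange coupler, slides along the coupler's -y (m). 0 = home, plate under the ball, coupler locked (1.5 mm play); free from 0.011, stop at 0.018. Spring 4 N at 0, 9.6 N at the stop; it shuts the latch when let go, and once off the ball draws the coupler up to 18 mm towards the held handle
- orange_handle (a point): grip point of the orange upright latch handle: tab 12 thick (along the coupler's y), 30 wide (x); the point is mid-tab, 17 below its top, 28 above the coupler's roof; at rest 48 to the -y side of the ball's axis, 124 above the mount's origin. Moves with the latch; pinched across its thickness it can carry the coupler (mm)
- blue_mount: fixed ball mount of the blue coupler. Origin: underside on the ball's axis; z up, x towards its tongue cradle. Base plate x -48 to 108, y +-48, 10 high; pedestal 66x66, top at z 40; steel ball of diameter 40, flat below at z 56, top at z 85, on a neck of diameter 16; cradle at x 85, 12 thick, cheeks at y +-17 to 23 up to z 72, the tongue stub between them with 2 of play a side (mm)
- blue_coupler: loose aluminium coupler, about 0.37 kg, a blue patch on its roof: box 60x60x56 open below, over the ball (2 of play round it); dark tongue stub 30x30 to x 115. Origin: at its lower rim on the ball's axis, 40 above the mount's origin when seated, axes as the mount's; latch on the -y side. Rises 45 straight up to be free of the ball (mm)
- blue_latch (a joint): latch of the blue coupler, slides along the coupler's -y (m). 0 = home, plate under the ball, coupler locked (1.5 mm play); free from 0.011, stop at 0.018. Spring 4 N at 0, 9.6 N at the stop; it shuts the latch when let go, and once off the ball draws the coupler up to 18 mm towards the held handle
- blue_handle (a point): grip point of the blue upright latch handle: tab 12 thick (along the coupler's y), 30 wide (x); the point is mid-tab, 17 below its top, 28 above the coupler's roof; at rest 48 to the -y side of the ball's axis, 124 above the mount's origin. Moves with the latch; pinched across its thickness it can carry the coupler (mm)
- red_cap_jar: bystander: white jar with a red cap, 46x46x45, origin at the centre of its underside, z up (mm)
- dropper_bottle: bystander: white dropper bottle, 44x44x108, origin at the centre of its underside, z up (mm)

How it is judged:
On the way, in this order (a step that is already met when the one before it is completed fails the run):
1. the orange latch is pulled out by more than 10 mm while its coupler is still seated (risen less than 6 mm) (value of joint orange_latch above 0.01 m and z of orange_coupler in the frame of orange_mount below 0.046 m), for 0.1 s.
2. the orange coupler is lifted off the ball (rim above the ball's top) (z of orange_coupler in the frame of orange_mount above 0.088 m), for 0.1 s.
At the end, for the whole second after the job is handed in: fingers hold the orange coupler (over 1 N), rim over 135 mm above its mount's origin (50 above the ball), within 80 mm of the ball's axis, tilt under 0.35 rad, under 0.03 m/s, off the mount; blue coupler risen under 6 mm, its latch out under 4 mm (z of orange_coupler in the frame of orange_mount above 0.135 m and horizontal distance between orange_coupler and orange_mount below 0.08 m and angle between orange_coupler's own z axis and vertical below 0.35 rad and linear speed of orange_coupler below 0.03 m/s and contact force between orange_coupler and the fingers above 1 N and contact force between orange_coupler and orange_mount below 0.2 N and z of blue_coupler in the frame of blue_mount below 0.046 m and value of joint blue_latch below 0.004 m); the arm keeps its last pose, push and grip.
It fails at once if the blue coupler is moved by more than 8 mm or its latch pulled out by more than 5 mm (distance of blue_coupler from where it was at the start of the episode above 0.008 m or value of joint blue_latch above 0.005 m).
It fails at once if the jar or the dropper bottle is moved by more than 15 mm (distance of any of red_cap_jar, dropper_bottle from where it was at the start of the episode above 0.015 m).
It also fails if it takes over 48 s, if anything falls off the work surface, if the arm or the gripper's body presses on something with over 40 N, if the wrist force passes 120 N, or if a joint passes its speed limit or range.

## Working session

There is one attempt and no reset: what is moved stays moved. The work goes in short steps, Python scripts to look and compute and a tool call to move; the robot and the scene stay as the last step left them, time stands still between calls to the robot, and variables do not carry over. Pictures are saved under pics/ and viewed, at most 10 in all, crops included, and the job is handed in when it is done.

Besides the shell and the picture viewer there is one more tool, called after "Call:" as name(argument=value, ...), one argument or row to a line, values as JSON. move_arm: Moves the arm, as the interface text tells. Its arguments: {"type":"object","properties":{"steps":{"type":"array","items":{"type":"array"}}},"required":["steps"]}

```bash
mkdir -p pics; python3 - <<'E'
from cell import env
import cv2,numpy as np,pickle
d={}
for n in("scene","top"):
    c=env.camera(n);d[n]=c;cv2.imwrite(f"pics/{n}0.png",c["color"][:,:,::-1])
    print(n,c["K"].tolist(),c["k1"],np.round(c["pose"],3).tolist())
pickle.dump(d,open("d0.pkl","wb"))
s=env.sense();print({k:np.round(v,3).tolist() for k,v in s.items()})
E
```

```text
scene [[466.0885216705185, 0.0, 317.6960318634373], [0.0, 466.0885216705185, 195.7736119325684], [0.0, 0.0, 1.0]] -0.011633404500435656 [[-0.847, -0.326, 0.421, -0.027], [-0.532, 0.516, -0.671, 0.996], [0.002, -0.792, -0.61, 0.88], [0.0, 0.0, 0.0, 1.0]]
top [[396.44637986856173, 0.0, 311.428433472101], [0.0, 396.44637986856173, 205.1626054091032], [0.0, 0.0, 1.0]] -0.09008719657239968 [[0.077, -0.971, 0.227, 0.229], [-0.997, -0.074, 0.023, 0.122], [-0.006, -0.228, -0.974, 1.285], [0.0, 0.0, 0.0, 1.0]]
{'clock': 0.1, 'joint_positions': [-1.238, 0.131, 1.489, -0.0, 1.523, -0.085], 'joint_vel': [-0.001, -0.002, -0.003, -0.001, 0.001, 0.001], 'tau': [0.001, -56.134, -49.31, 0.077, 0.029, -0.0], 'eef_pos': [0.243, -0.548, 0.218], 'tcp_rot': [-3.072, -0.651, 0.0], 'wrist_force': [-0.181, 0.312, -0.116], 'torque': [0.02, -0.037, -0.015], 'finger_force': 0.0, 'opening': 0.093}
```

View pics/scene0.png

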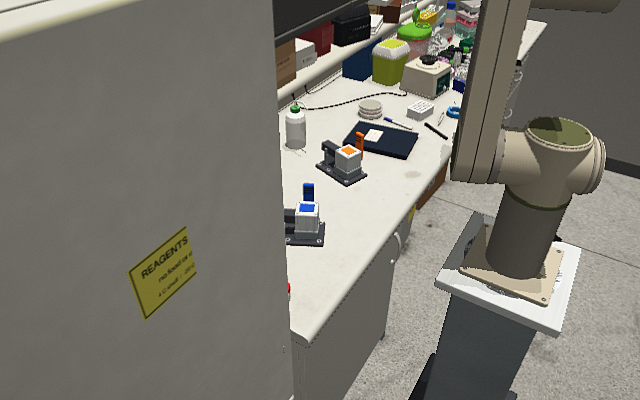

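View pics/top0.png

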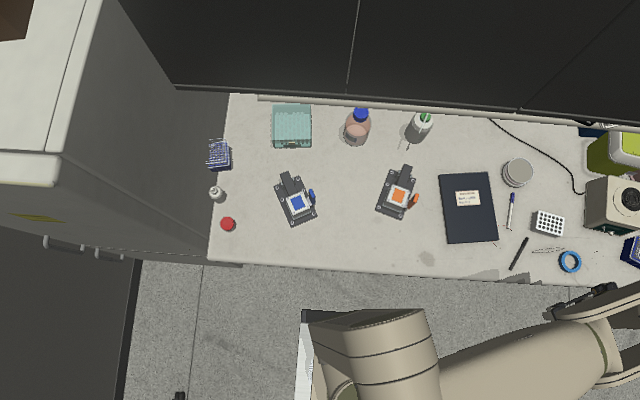

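The scene view shows the orange patch near (348,150), with its handle near (360,140); blue is near (308,208). In the top view orange is at (398,196), handle (415,201), tongue up at about (407,172); blue is at (298,202), handle (311,196). The bottle and jar are well clear, at about (217,193) and (228,224).

```bash
cat > h.py <<'E'
import cv2,numpy as np
def ray(c,uv):
    K=c["K"];p=(np.array(uv,float)-[K[0,2],K[1,2]])/[K[0,0],K[1,1]]
    q=p.copy()
    for _ in range(20): q=p/(1+c["k1"]*(q@q))
    T=c["pose"];return T[:3,3],T[:3,:3]@np.array([q[0],q[1],1])
def onz(c,uv,z):
    o,d=ray(c,uv);return o+d*(z-o[2])/d[2]
def tri(c1,u1,c2,u2):
    o1,d1=ray(c1,u1);o2,d2=ray(c2,u2);d1/=np.linalg.norm(d1);d2/=np.linalg.norm(d2)
    s=np.linalg.lstsq(np.c_[d1,-d2],o2-o1,rcond=None)[0];a,b=o1+s[0]*d1,o2+s[1]*d2
    return (a+b)/2,np.linalg.norm(a-b)
def proj(c,X):
    T=c["pose"];p=T[:3,:3].T@(np.array(X)-T[:3,3]);p=p[:2]/p[2]
    return p*(1+c["k1"]*(p@p))*[c["K"][0,0],c["K"][1,1]]+[c["K"][0,2],c["K"][1,2]]
def blobs(c,box,col):
    x0,y0,x1,y1=box;h=cv2.cvtColor(c["color"],cv2.COLOR_RGB2HSV)[y0:y1,x0:x1]
    lo,hi=((5,150,90),(20,255,255)) if col=="o" else ((105,130,60),(130,255,255))
    m=cv2.inRange(h,lo,hi);cs,_=cv2.findContours(m,cv2.RETR_EXTERNAL,cv2.CHAIN_APPROX_NONE)
    out=[]
    for k in cs:
        if len(k)<6: continue
        f=np.zeros_like(m);cv2.drawContours(f,[k],-1,255,-1);ys,xs=np.nonzero(f)
        out.append((len(xs),np.array([xs.mean()+x0,ys.mean()+y0]),cv2.boxPoints(cv2.minAreaRect(k))+[x0,y0],k[:,0]+[x0,y0]))
    return sorted(out,key=lambda t:-t[0])
E
python3 - <<'E'
import pickle,cv2;from h import *
d=pickle.load(open("d0.pkl","rb"));s,t=d["scene"],d["top"]
for n,c,b in(("top",t,(370,150,440,240)),("scene",s,(320,110,380,180))):
    for a,m,bx,k in blobs(c,b,"o"):
        w=np.array([onz(c,p,.096)[:2] for p in bx]);print(n,a,m.round(1),bx.round(1).tolist(),onz(c,m,.096).round(4),np.round(w,3).tolist(),onz(c,m,.124).round(4))
im=[cv2.resize(t["color"][150:230,360:440],None,fx=5,fy=5,interpolation=2),cv2.resize(s["color"][115:195,310:390],None,fx=5,fy=5,interpolation=2)]
cv2.imwrite("pics/crop0.png",np.hstack(im)[:,:,::-1])
E
```

```text
top 113 [397.9 195. ] [[391.3, 199.1], [395.0, 188.0], [404.3, 191.1], [400.6, 202.2]] [ 0.5587 -0.1148  0.096 ] [[0.544, -0.095], [0.581, -0.105], [0.573, -0.135], [0.536, -0.124]] [ 0.5509 -0.1092  0.124 ]
top 31 [415.5 197.6] [[412.6, 201.2], [415.3, 193.1], [418.3, 194.1], [415.6, 202.2]] [ 0.5545 -0.1701  0.096 ] [[0.542, -0.161], [0.569, -0.169], [0.567, -0.179], [0.54, -0.171]] [ 0.5469 -0.1632  0.124 ]
scene 117 [359.9 142.6] [[354.0, 158.5], [356.1, 130.9], [364.0, 131.5], [361.8, 159.1]] [ 0.5482 -0.1785  0.096 ] [[0.519, -0.086], [0.595, -0.239], [0.57, -0.249], [0.497, -0.095]] [ 0.5277 -0.1365  0.124 ]
scene 64 [348.1 150.3] [[341.4, 150.0], [344.7, 144.4], [355.2, 150.7], [351.8, 156.3]] [ 0.5577 -0.1173  0.096 ] [[0.576, -0.107], [0.584, -0.142], [0.538, -0.127], [0.531, -0.093]] [ 0.5368 -0.0775  0.124 ]
```

View pics/crop0.png

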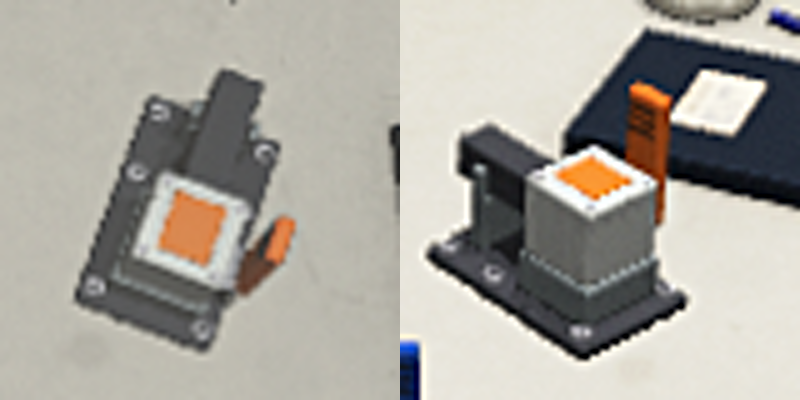

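```bash
python3 - <<'E'
import pickle;from h import *
from scipy.spatial.transform import Rotation as R
from cell import env
d=pickle.load(open("d0.pkl","rb"));s,t=d["scene"],d["top"]
px=lambda u:(360+u[0]/5-.4,150+u[1]/5-.4)
g=lambda u,z:onz(t,px(u),z)
for a,b in(((93,287),(160,117)),((202,330),(264,152))):
    v=g(b,.01)-g(a,.01);print("screws yaw",np.degrees(np.arctan2(v[1],v[0])),np.linalg.norm(v),g(a,.01),g(b,.01))
print("patch",tri(t,(397.9,195),s,(348.1,150.3)))
print("htop",tri(t,px((286,226)),s,(359.6,133)),g((286,226),.141))
S=env.sense();r=R.from_rotvec(S["tcp_rot"]);print(r.as_matrix().round(3))
for yaw in(-14,-16,-18):
    y=np.radians(yaw);p=np.array([.5585,-.116])
    print(yaw,"handle",p+.048*np.array([np.sin(y),-np.cos(y)]))
E
```

```text
screws yaw -18.639984649202777 0.12796765332771762 [ 0.53665568 -0.06784378  0.01      ] [ 0.65791087 -0.10874488  0.01      ]
screws yaw -17.19647277681019 0.13156052378178798 [ 0.51306613 -0.14092574  0.01      ] [ 0.63874545 -0.17982151  0.01      ]
patch (array([ 0.55750416, -0.11488582,  0.09750076]), np.float64(0.001809484482440973))
htop (array([ 0.54834229, -0.16428107,  0.13945597]), np.float64(0.00700023591492052)) [ 0.55130952 -0.16284782  0.141     ]
[[ 0.914  0.406 -0.001]
 [ 0.406 -0.914  0.002]
 [ 0.    -0.002 -1.   ]]
-14 handle [ 0.54688775 -0.16257419]
-16 handle [ 0.54526941 -0.16214056]
-18 handle [ 0.54366718 -0.16165071]
```

The rows are not in the units I measure in: shifts go in shares of 80 cm and turns go in shares of 360 degrees. I convert before sending: 43.4 cm / 80 = 0.5425, 42 cm / 80 = 0.525, 41 degrees / 360 = 0.1139.

Call:
move_arm(
  steps=[
    [[0.0375, -0.02, 0], [0, 0, 0.0083], -1],
    [[0.0875, -0.0463, 0], [0, 0, 0.0194], -1],
    [[0.1375, -0.0725, 0], [0, 0, 0.0306], -1],
    [[0.1875, -0.0988, 0], [0, 0, 0.0417], -1],
    [[0.2375, -0.125, 0], [0, 0, 0.0528], -1],
    [[0.2875, -0.1525, 0], [0, 0, 0.0639], -1],
    [[0.3375, -0.1788, 0], [0, 0, 0.075], -1],
    [[0.3875, -0.205, 0.0063], [0, 0, 0.0861], -1],
    [[0.4375, -0.2313, 0.0125], [0, 0, 0.0972], -1],
    [[0.4875, -0.2588, 0.0188], [0, 0, 0.1056], -1],
    [[0.525, -0.2775, 0.025], [0, 0, 0.1139], -1],
    [[0.5425, -0.2875, 0.0313], [0, 0, 0.1139], -1],
    [[0.5425, -0.2875, 0.035], [0, 0, 0.1139], -1],
    [[0.5425, -0.2875, 0.035], [0, 0, 0.1139], -1],
    [[0.5425, -0.2875, 0.035], [0, 0, 0.1139], -1],
  ],
)

```text
clock: 1.6
eef_pos: [0.5461, -0.1633, 0.1906]
tcp_rot: [3.106, -0.467, -0.001]
wrist_force: [-0.6, -0.3, 0.4]
opening: 0.0932
finger_force: 0.0
```

```bash
python3 - <<'E'
from h import *
from cell import env
from scipy.spatial.transform import Rotation as R
s=env.sense();print(s["clock"],s["eef_pos"],s["joint_positions"]);print(R.from_rotvec(s["tcp_rot"]).as_matrix().round(3))
im=[]
for n,u in(("top",(398,196)),("scene",(352,135))):
    c=env.camera(n);im.append(cv2.resize(c["color"][u[1]-50:u[1]+50,u[0]-50:u[0]+50],None,fx=4,fy=4,interpolation=2))
    print(n,proj(c,s["eef_pos"]),[(a,m.round(1)) for a,m,_,_ in blobs(c,(320,110,440,240),"o")])
cv2.imwrite("pics/crop1.png",np.hstack(im)[:,:,::-1])
E
```

```text
1.6 [ 0.54607905 -0.16330871  0.19057038] [-3.80214379e-01  6.44110489e-02  1.60981590e+00 -4.93862842e-04
  1.46776924e+00  1.48915022e+00]
[[ 0.956 -0.294 -0.001]
 [-0.294 -0.956 -0.   ]
 [-0.     0.    -1.   ]]
top [421.26294452 192.19242403] [(9, array([398.7, 200.7]))]
scene [359.93040729 118.59005792] [(121, array([359.8, 142.9])), (67, array([348.2, 150.2])), (7, array([357.1, 138.1]))]
```

View pics/crop1.png

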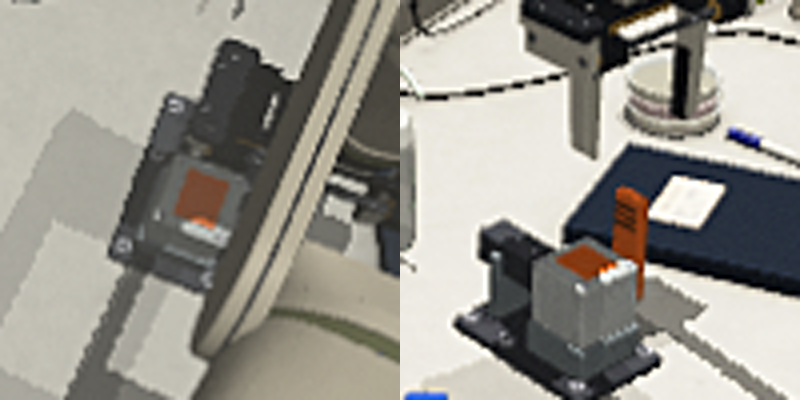

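The fingers straddle the orange handle, whose top is about (628,190) in the right half; the gap between the fingertips is about (635,134), directly above it. I'll descend and close.

Call:
move_arm(
  steps=[
    [[0, 0, 0.025], [0, 0, 0], -1],
    [[0, 0, 0.05], [0, 0, 0], -1],
    [[0, 0, 0.075], [0, 0, 0], -1],
    [[0, 0, 0.0938], [0, 0, 0], -1],
    [[0, 0, 0.1025], [0, 0, 0], -0.5],
    [[0, 0, 0.1025], [0, 0, 0], 0],
    [[0, 0, 0.1025], [0, 0, 0], 0.3],
    [[0, 0, 0.1025], [0, 0, 0], 0.5],
    [[0, 0, 0.1025], [0, 0, 0], 0.5],
  ],
)

```text
clock: 2.6
eef_pos: [0.5475, -0.1623, 0.1097]
tcp_rot: [3.106, -0.466, 0.003]
wrist_force: [0.7, -0.5, 0.6]
opening: 0.0575
finger_force: 0.0
```

```bash
python3 - <<'E'
from h import *
from cell import env
c=env.camera("scene");cv2.imwrite("pics/c2.png",cv2.resize(c["color"][100:185,310:400],None,fx=6,fy=6,interpolation=2)[:,:,::-1])
s=env.sense();print(s["eef_pos"],s["wrist_force"],s["opening"],s["finger_force"])
E
```

```text
[ 0.54738333 -0.16223502  0.1095288 ] [-0.11571526 -0.01232855  0.07751637] 0.05332613677131125 0.0
```

View pics/c2.png

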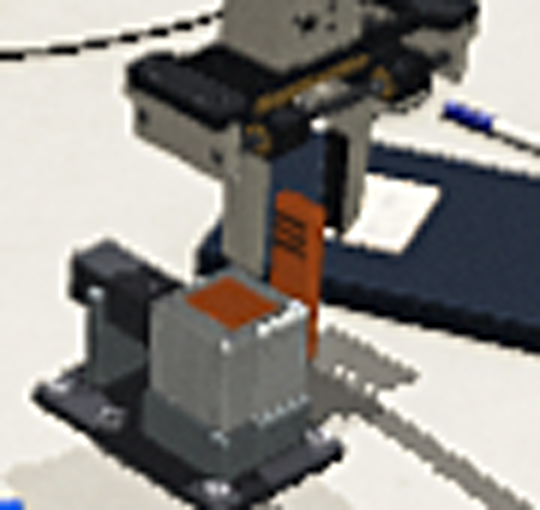

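Fingers sit on either side of the orange tab (about (298,240) in the crop), centred on it and clear of the roof. I'll close now.

To row units: 0.2 cm / 80 = 0.0025.

Call:
move_arm(
  steps=[
    [[0, 0, 0.0025], [0, 0, 0], 0.7],
    [[0, 0, 0.0025], [0, 0, 0], 0.9],
    [[0, 0, 0.0025], [0, 0, 0], 1],
    [[0, 0, 0.0025], [0, 0, 0], 1],
    [[0, 0, 0.0025], [0, 0, 0], 1],
    [[0, 0, 0.0025], [0, 0, 0], 1],
    [[0, 0, 0.0025], [0, 0, 0], 1],
    [[0, 0, 0.0025], [0, 0, 0], 1],
  ],
)

```text
clock: 3.45
eef_pos: [0.5468, -0.1622, 0.1067]
tcp_rot: [3.107, -0.466, 0.0]
wrist_force: [0.2, -2.1, -0.4]
opening: 0.0115
finger_force: 30.0
```

To row units: 1.5 cm / 80 = 0.0188, 1.2 cm / 80 = 0.015.

Call:
move_arm(
  steps=[
    [[0, 0.0038, 0], [0, 0, 0], 1],
    [[0, 0.0075, 0], [0, 0, 0], 1],
    [[0, 0.0113, 0], [0, 0, 0], 1],
    [[0, 0.015, 0], [0, 0, 0], 1],
    [[0, 0.0188, 0], [0, 0, 0], 1],
    [[0, 0.0188, 0], [0, 0, 0], 1],
    [[0, 0.0188, 0], [0, 0, 0], 1],
    [[0, 0.0188, 0], [0, 0, 0], 1],
  ],
)

```text
clock: 4.25
eef_pos: [0.5427, -0.1752, 0.1065]
tcp_rot: [-3.105, 0.465, -0.0]
wrist_force: [2.5, 6.4, -0.0]
opening: 0.0118
finger_force: 30.0
```

```bash
python3 - <<'E'
from h import *
from cell import env
c=env.camera("scene");cv2.imwrite("pics/c3.png",cv2.resize(c["color"][100:185,310:400],None,fx=6,fy=6,interpolation=2)[:,:,::-1])
s=env.sense();print(s["eef_pos"],s["wrist_force"],s["torque"],s["opening"],s["finger_force"])
E
```

```text
[ 0.54271038 -0.17517785  0.10650535] [2.31023171 6.69062195 0.38418272] [ 1.55268858 -0.47306734 -0.02338876] 0.011509033859473237 29.991964101791382
```

View pics/c3.png

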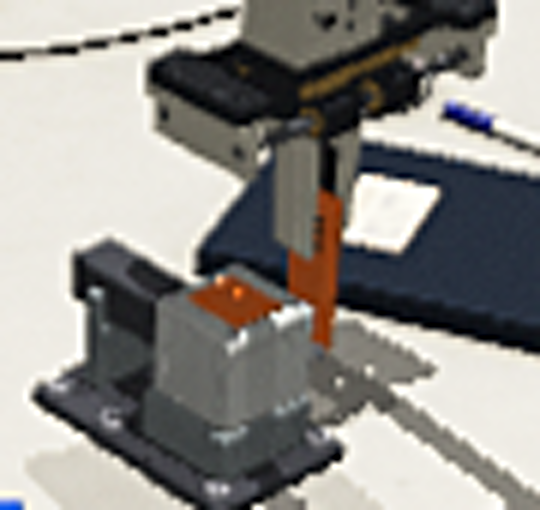

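The tab has moved out and the coupler is still seated. A force of about 7.1 N implies only about 10 mm of latch travel, because the play took up the rest, so I'll pull 4 mm more.

To row units: 0.4 cm / 80 = 0.005, 0.2 cm / 80 = 0.0025.

Call:
move_arm(
  steps=[
    [[0, 0.0025, 0], [0, 0, 0], 1],
    [[0, 0.005, 0], [0, 0, 0], 1],
    [[0, 0.005, 0], [0, 0, 0], 1],
    [[0, 0.005, 0], [0, 0, 0], 1],
    [[0, 0.005, 0], [0, 0, 0], 1],
  ],
)

```text
clock: 4.8
eef_pos: [0.5416, -0.1787, 0.1064]
tcp_rot: [-3.104, 0.465, -0.0]
wrist_force: [2.7, 7.6, -0.8]
opening: 0.012
finger_force: 30.0
```

To row units: -1 cm / 80 = -0.0125, -0.8 cm / 80 = -0.01.

Call:
move_arm(
  steps=[
    [[0, 0.0013, 0], [0, 0, 0], 1],
    [[0, 0.0013, 0], [0, 0, 0], 1],
    [[0, 0.0013, -0.0025], [0, 0, 0], 1],
    [[0, 0.0013, -0.005], [0, 0, 0], 1],
    [[0, 0.0013, -0.0075], [0, 0, 0], 1],
    [[0, 0.0013, -0.01], [0, 0, 0], 1],
    [[0, 0.0013, -0.0125], [0, 0, 0], 1],
    [[0, 0.0013, -0.0125], [0, 0, 0], 1],
    [[0, 0.0013, -0.0125], [0, 0, 0], 1],
  ],
)

```text
clock: 5.7
eef_pos: [0.5402, -0.1791, 0.115]
tcp_rot: [-3.104, 0.465, 0.004]
wrist_force: [2.4, 9.5, -4.8]
opening: 0.0119
finger_force: 30.0
```

```bash
python3 - <<'E'
from h import *
from cell import env
c=env.camera("scene");cv2.imwrite("pics/c4.png",cv2.resize(c["color"][100:185,310:400],None,fx=6,fy=6,interpolation=2)[:,:,::-1])
s=env.sense();print(s["eef_pos"],s["wrist_force"],s["torque"],s["opening"],s["finger_force"])
E
```

```text
[ 0.54012423 -0.17915322  0.11498837] [ 1.97642401  7.72965779 -4.96516327] [ 1.65510967 -0.36466452  0.0627826 ] 0.01212313431938323 29.992014169692993
```

View pics/c4.png

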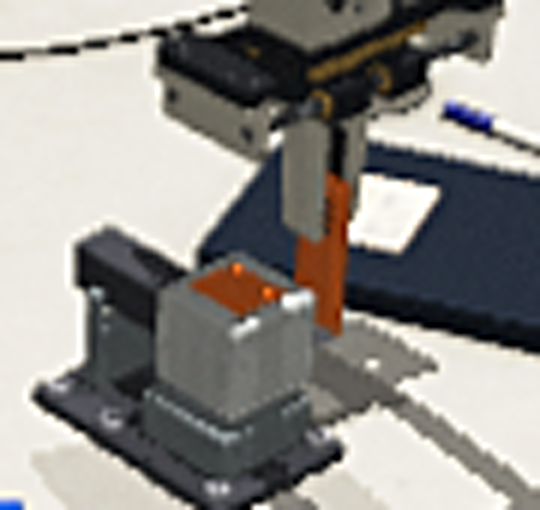

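The coupler is rising level off the pedestal: its rim is clear, and the load is about 5 N. I'll continue.

To row units: -5 cm / 80 = -0.0625, -3.6 cm / 80 = -0.045.

Call:
move_arm(
  steps=[
    [[0, 0, -0.005], [0, 0, 0], 1],
    [[0, 0, -0.01], [0, 0, 0], 1],
    [[0, 0, -0.015], [0, 0, 0], 1],
    [[0, 0, -0.02], [0, 0, 0], 1],
    [[0, 0, -0.025], [0, 0, 0], 1],
    [[0, 0, -0.03], [0, 0, 0], 1],
    [[0, 0, -0.035], [0, 0, 0], 1],
    [[0, 0, -0.04], [0, 0, 0], 1],
    [[0, 0, -0.045], [0, 0, 0], 1],
    [[0, 0, -0.05], [0, 0, 0], 1],
    [[0, 0, -0.0563], [0, 0, 0], 1],
    [[0, 0, -0.0625], [0, 0, 0], 1],
    [[0, 0, -0.0625], [0, 0, 0], 1],
    [[0, 0, -0.0625], [0, 0, 0], 1],
  ],
)

```text
clock: 7.15
eef_pos: [0.541, -0.1814, 0.1668]
tcp_rot: [3.107, -0.466, 0.0]
wrist_force: [-0.1, 0.6, -3.1]
opening: 0.0116
finger_force: 30.0
```

Off the ball: the side force is gone and only the weight is left. I'll raise it 7 cm more.

To row units: -7 cm / 80 = -0.0875, -6.6 cm / 80 = -0.0825.

Call:
move_arm(
  steps=[
    [[0, 0, -0.0125], [0, 0, 0], 1],
    [[0, 0, -0.025], [0, 0, 0], 1],
    [[0, 0, -0.0375], [0, 0, 0], 1],
    [[0, 0, -0.05], [0, 0, 0], 1],
    [[0, 0, -0.0625], [0, 0, 0], 1],
    [[0, -0.0063, -0.075], [0, 0, 0], 1],
    [[0, -0.0125, -0.0825], [0, 0, 0], 1],
    [[0, -0.0188, -0.0875], [0, 0, 0], 1],
    [[0, -0.0188, -0.0875], [0, 0, 0], 1],
    [[0, -0.0188, -0.0875], [0, 0, 0], 1],
    [[0, -0.0188, -0.0875], [0, 0, 0], 1],
    [[0, -0.0188, -0.0875], [0, 0, 0], 1],
    [[0, -0.0188, -0.0875], [0, 0, 0], 1],
  ],
)

```text
clock: 8.45
eef_pos: [0.5451, -0.1669, 0.2363]
tcp_rot: [-3.107, 0.466, 0.001]
wrist_force: [-0.6, -0.4, -2.7]
opening: 0.0118
finger_force: 30.0
```

```bash
python3 - <<'E'
from h import *
from cell import env
c=env.camera("scene");cv2.imwrite("pics/c5.png",cv2.resize(c["color"][80:230,280:420],None,fx=4,fy=4,interpolation=2)[:,:,::-1])
s=env.sense();print(s["clock"],s["eef_pos"],s["wrist_force"],s["opening"],s["finger_force"],np.abs(s["joint_vel"]).max())
E
```

```text
8.5 [ 0.54519478 -0.16696398  0.23637019] [-0.64114675  0.52681572 -2.48917093] 0.011780851561057615 29.98930335044861 0.0020484489836725362
```

View pics/c5.png

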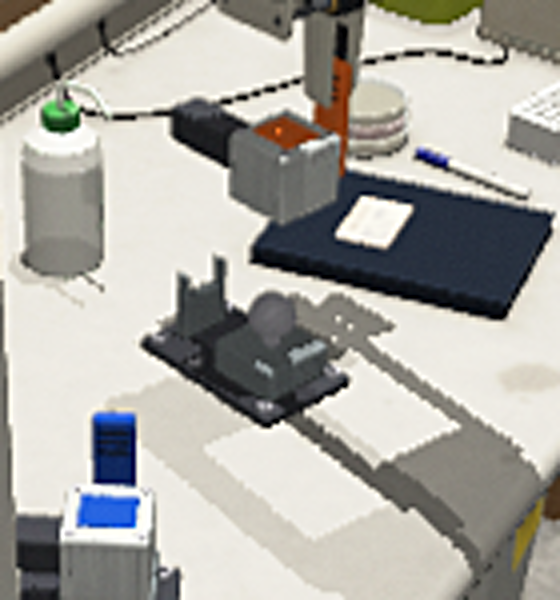

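The coupler hangs level and still in the gripper, about 13 cm above its seat (crop (285,165)) with the bare ball below at (273,315). The blue coupler is untouched.

```bash
python3 -c "
from cell import env;print(env.hand_in())"
```

```text
the job is handed in; nothing more can be done
None
```

The orange coupler is unhitched and was handed in held still and level over its own mount, with about 8 cm of air above the ball by my estimate; the blue coupler and the jar and bottle were left alone, and the hand-in returned no verdict.

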